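# Set out the candle holders by height on the display board

### The arm

A 6-joint arm with a two-finger parallel gripper is mounted at the origin on the work surface. World frame = base frame: x ahead of the robot, y to its left, z up, the work surface at z = 0. Lengths are in mm, angles in rad, forces in N, time in s.
With the tool pointing down it reaches from about 275 to 875 mm from the base axis. Payload 12.5 kg.
Tool frame: the origin (TCP) lies midway between the tips of the shut fingers; the grasp point (between the pads) lies 19 mm behind it (hold_point_z is the distance from the TCP to the grasp point, in mm); z points along the fingers, y is the direction in which the jaws open and shut (so a half turn about z gives the same grasp; the last joint's range is limited). The gripper opens to 85 mm and grips with 20 to 120 N. Pads are 22 mm wide; open, the fingers measure 114 mm over their backs; the gripper's body (76 mm by 85 mm) begins 54 mm behind the grasp point. The pads swing forward as they close: fully open they stand 13 mm farther back than shut.
Start: joints at [1.199, 0.351, 1.652, -0, 1.139, -0.085], TCP at [155.555, 527.529, 231.29] pointing down, gripper open.
Joint ranges: [-2.75, 2.75], [-0.79, 2.1], [0.01, 2.65], [-1.57, 4.71], [0.07, 3.14], [-2.87, 2.87]. Speed limits (rad/s): [2.22, 2.22, 2.79, 3.14, 3.14, 3.14].

### API

Orientations are given as a 3x3 rotation matrix whose columns are the frame's x, y, z axes.
In Python, from plant import * gives the robot as it stands.
- The arm moves only by the tool jog_arm, never from a script. Its argument "series" is a list of rows, each a list of 3 entries, a list of its own where there are three numbers: the shift along the tool's x, y, z in cm, then the turn, a rotation vector about the tool's x, y, z in rad, then the opening, from 0 (shut) to 1 (fully open). A call has 1 to 12 rows; each row is the pose to reach, as a shift and turn from the pose commanded when the call began, along the tool's axes at that moment; what a row does not reach only later rows make up. A row lasts 1/12 s, in which the tool goes at most 41.7 mm and 7.16 degrees, less where a joint would pass 70% of its speed; a pose out of reach is approached as far as the arm can. A call with a gripper value outside its range is refused whole. The fingers move at their own pace and stop on an object; "grip_force" is the grip in N (left out, the last holds). Time passes only in rows, so rows that repeat a pose let the fingers close. It gives the time, the measured TCP pose, the force and the opening at its end, in the units of the state.
- observe(): the state, without advancing time (a new reading comes with each control period).
- snapshot(name): name is "scene" or "top" or "wrist"; returns a dict with "color" (420x560x3 uint8, red, green, blue), "fov_y" (degrees; the focal length in pixels is half the picture's height over the tangent of half this angle, whatever the lens; pixels are square), "cx", "cy" (the principal point, pixels), "R" (3x3) and "t" (3): a world point X has camera coordinates R X + t; the wrist camera has in their place "mount" (4x4, takes a point from camera to tool coordinates, whose origin is the TCP and whose axes are the flange's). Camera axes: x right, y down, z forward; pixel columns grow to the right and rows downward; lengths in mm; the calibration is good to about 2 mm. A picture is of the moment at which its call begins: read the wrist's pose just before it. There is no depth.
- finish_job(): hands the job in, once; it reports no verdict.
Trained networks look in a picture, given as the dict that the camera call returned (one of the last four; its "shot" number tells which), for a name from the list of things; names that differ only in an ending like _2 or _b are one class to them, and where a whole thing is asked for, a point or a joint stands for the part that bears it (a point fixed in the world has none). Each returns a list of dicts, best first, with "score" (0 to 1); they miss things now and then, are a little off and sometimes report something else, mostly with a low value. They report only what shows in the picture. A call takes as long as a camera call.
- find_in(picture, label): "xy" ([column, row] in pixels, amid what is visible of it).
- trace(picture, label): "region" (420x560 bool, what is visible of it) and "xy" ([column, row] in pixels, amid what is visible of it).
The state is a dict: "clock": time; "joint_positions": joint angles; "dq": joint speeds; "effort": joint torques, N m; "eef_pos": TCP position; "tool_rot": TCP orientation; "wrist_force": force on the tool from outside, world axes, zero at the start; "wrist_torque": the same for the moment, N m; "width": opening from 0.0 (shut) to 1.0 (fully open).
Only numpy, scipy, OpenCV 4.12 (cv2) and the standard library are available. Lean on these libraries where they do the work, as an engineer would, in place of code of your own. Each camera call takes 0.05 s, during which the arm holds its last target. There are 200 camera calls.

### The job

Set out the four black candle holders on the cork pads of the white display board in order of height: the tallest on the pad beside the little tree, each next one shorter, the shortest on the pad farthest from the tree. Stand each upright in the middle of its pad, set down gently without dropping it or knocking any over.

Things in the scene. Friction and masses are not known exactly. Their poses are not given: they have to be found in the camera images.
- tallest_centre (a point): The tallest of four loose matt-black round candle holders: plain upright cylinder 58 mm in diameter and 80 mm high, with a flat silver disc in its top. The point is at its centre, half-way up (40 mm above its underside); z is up. It stands on the counter at the start.
- second_centre (a point): The second tallest of four loose matt-black round candle holders: plain upright cylinder 52 mm in diameter and 68 mm high, with a flat silver disc in its top. The point is at its centre, half-way up (34 mm above its underside); z is up. It stands on the counter at the start.
- third_centre (a point): The third tallest of four loose matt-black round candle holders: plain upright cylinder 46 mm in diameter and 56 mm high, with a flat silver disc in its top. The point is at its centre, half-way up (28 mm above its underside); z is up. It stands on the counter at the start.
- shortest_centre (a point): The shortest of four loose matt-black round candle holders: plain upright cylinder 40 mm in diameter and 44 mm high, with a flat silver disc in its top. The point is at its centre, half-way up (22 mm above its underside); z is up. It stands on the counter at the start.
- pad_a: One of four identical round cork pads, 70 mm across and 2 mm thick, fixed in a straight row, 95 mm from centre to centre, on a white board (600 x 120 x 12 mm) fixed to the counter. Its letter says nothing about its place in the row. Origin at the centre of the pad's underside, 12 mm above the counter; its top is 14 mm above the counter. x lies across the row, y along it.
- pad_b: One of four identical round cork pads, 70 mm across and 2 mm thick, fixed in a straight row, 95 mm from centre to centre, on a white board (600 x 120 x 12 mm) fixed to the counter. Its letter says nothing about its place in the row. Origin at the centre of the pad's underside, 12 mm above the counter; its top is 14 mm above the counter. x lies across the row, y along it.
- pad_c: One of four identical round cork pads, 70 mm across and 2 mm thick, fixed in a straight row, 95 mm from centre to centre, on a white board (600 x 120 x 12 mm) fixed to the counter. Its letter says nothing about its place in the row. Origin at the centre of the pad's underside, 12 mm above the counter; its top is 14 mm above the counter. x lies across the row, y along it.
- pad_d: One of four identical round cork pads, 70 mm across and 2 mm thick, fixed in a straight row, 95 mm from centre to centre, on a white board (600 x 120 x 12 mm) fixed to the counter. Its letter says nothing about its place in the row. Origin at the centre of the pad's underside, 12 mm above the counter; its top is 14 mm above the counter. x lies across the row, y along it.
- tree: A small green conical toy tree, 132 mm high and 72 mm across at its widest, fixed on the white board at one end of the row of pads (either end), in line with them, 110 mm from the centre of the nearest pad. Origin at the centre of its foot. A terracotta bowl stands in the same way at the other end.

How it is judged:
By the outcome, as a careful person would: the job done as asked, in the order asked, and still so for the second after the job is handed in, with the robot touching nothing.
It also fails if it takes over 99 s, if anything falls off the work surface, if the arm or the gripper's body presses on something with over 40 N, if the wrist force passes 120 N, or if a joint passes its speed limit or range.

## Working session

There is one attempt and no reset: what is moved stays moved. The work goes in short steps, Python scripts to look and compute and a tool call to move; the robot and the scene stay as the last step left them, time stands still between calls to the robot, and variables do not carry over. Pictures are saved under pics/ and viewed, about 12 in all and at most 16, crops included, and the job is handed in when it is done.

Besides the shell and the picture viewer there is one more tool, called as name([rows], argument=value, ...), one row to a line, values as JSON. jog_arm: Moves the arm, as the interface text tells. Its arguments: {"type":"object","properties":{"series":{"type":"array"},"grip_force":{"type":"number"}},"required":["series"]}

```bash
mkdir -p pics
cat > h.py <<'E'
from plant import *
import numpy as np, cv2
def save(p,n): cv2.imwrite('pics/'+n+'.png',cv2.cvtColor(p['color'],cv2.COLOR_RGB2BGR))
def ray(p,xy,z,st=None):
    f=p['color'].shape[0]/2/np.tan(np.radians(p['fov_y'])/2)
    d=np.array([(xy[0]-p['cx'])/f,(xy[1]-p['cy'])/f,1.])
    if 'R' in p:
        R=np.array(p['R']);t=np.array(p['t']);o=-R.T@t;d=R.T@d
    else:
        M=np.array(p['mount']);T=np.array(st['tool_rot']);o=T@M[:3,3]+np.array(st['eef_pos']);d=T@M[:3,:3]@d
    return o+d*(z-o[2])/d[2]
E
python3 - <<'E'
from h import *
s=observe();print(s)
for n in('top','scene'):
    p=snapshot(n);save(p,n+'1')
    for l,z in(('tallest_centre',40),('second_centre',34),('third_centre',28),('shortest_centre',22),('pad_a',14),('tree',60)):
        for r in find_in(p,l): print(n,l,round(r['score'],2),np.round(r['xy']),np.round(ray(p,r['xy'],z)))
E
```

```text
{'clock': 0.0, 'joint_positions': array([ 1.19939856e+00,  3.51243749e-01,  1.65244239e+00, -5.68229999e-06,
        1.13907623e+00, -8.46328291e-02]), 'dq': array([-0.00050618, -0.00096153,  0.00110299,  0.0013246 , -0.00158534,
       -0.00045163]), 'effort': array([ 7.85079228e-04, -5.06101298e+01, -2.91405398e+01, -5.59632076e-05,
        4.50041844e-03, -5.37517712e-05]), 'eef_pos': array([155.44051357, 527.2299259 , 230.74734531]), 'tool_rot': array([[-9.59164586e-01,  2.82848228e-01, -4.19701124e-04],
       [ 2.82848524e-01,  9.59163970e-01, -1.09183609e-03],
       [ 9.37382942e-05, -1.16596235e-03, -9.99999316e-01]]), 'wrist_force': array([-0.80412398, -0.0509301 ,  0.86566142]), 'wrist_torque': array([-0.00050359,  0.04963351,  0.01623562]), 'width': 0.999853095342331}
top tallest_centre 0.96 [243. 267.] [466. 103.  40.]
top second_centre 0.75 [341. 278.] [ 440. -115.   34.]
top second_centre 0.55 [406. 277.] [ 440. -258.   34.]
top second_centre 0.17 [282. 183.] [654.  14.  34.]
top third_centre 0.82 [173. 267.] [467. 262.  28.]
top shortest_centre 0.64 [404. 276.] [ 443. -259.   22.]
top pad_a 0.83 [283. 181.] [664.  13.  14.]
top pad_a 0.62 [323. 189.] [644. -80.  14.]
top pad_a 0.59 [242. 177.] [674. 108.  14.]
top pad_a 0.56 [366. 198.] [ 623. -180.   14.]
top tree 0.67 [416. 205.] [ 599. -281.   60.]
scene tallest_centre 0.84 [335. 206.] [460.  97.  40.]
scene second_centre 0.69 [244. 189.] [ 433. -111.   34.]
scene third_centre 0.72 [413. 222.] [464. 262.  28.]
scene shortest_centre 0.57 [179. 185.] [ 432. -266.   22.]
scene pad_a 0.93 [224. 254.] [642. -88.  14.]
scene pad_a 0.7 [183. 241.] [ 625. -180.   14.]
scene pad_a 0.67 [317. 283.] [682. 100.  14.]
scene pad_a 0.61 [270. 268.] [663.   8.  14.]
scene tree 0.7 [132. 207.] [ 598. -296.   60.]
```

View pics/top1.png

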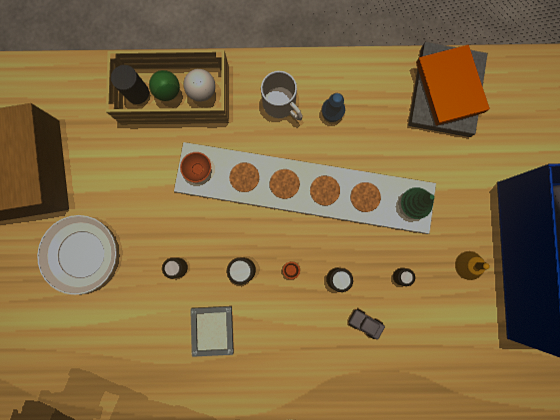

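View pics/scene1.png

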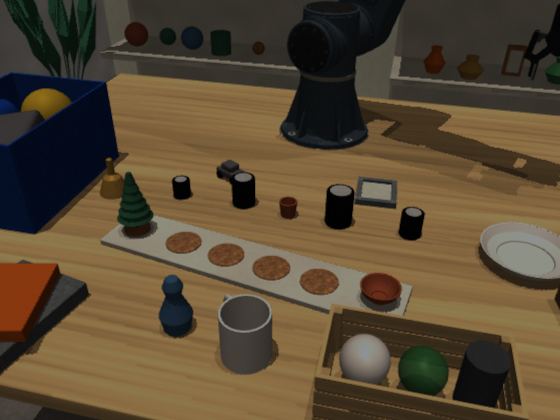

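The top view shows third (174,267), tallest (241,270), second (340,279) and shortest (404,277). The tree is at the right end of the board (416,205) and the pads run from (366,198) to (243,177). The scene view agrees. Next I'll refine these positions.

```bash
cat >> h.py <<'E'
H=dict(tallest=80,second=68,third=56,shortest=44)
def disc(p,xy,h,st=None,dz=0,r=22):
    g=cv2.cvtColor(p['color'],cv2.COLOR_RGB2HSV); x,y=map(int,xy)
    m=np.zeros(g.shape[:2],np.uint8); cv2.circle(m,(x,y),r,1,-1)
    m&=((g[...,2]>120)&(g[...,1]<70)).astype(np.uint8)
    n,l,s,c=cv2.connectedComponentsWithStats(m)
    if n<2:return None
    i=1+np.argmax(s[1:,4]); return ray(p,c[i],h+dz,st),c[i],s[i,4]
def pads(p):
    return np.array([ray(p,np.argwhere(r['region'])[:,::-1].mean(0),14) for r in trace(p,'pad_a') if r['score']>.3])
E
python3 - <<'E'
from h import *
for n in('top','scene'):
    p=snapshot(n)
    for k in H:
        rs=find_in(p,k+'_centre')
        if rs: 
            d=disc(p,rs[0]['xy'],H[k]);print(n,k,d)
    P=pads(p);P=P[np.argsort(P[:,1])];print(n,np.round(P,1))
    v=P[-1]-P[0];print(np.linalg.norm(v)/3,np.degrees(np.arctan2(-v[0],v[1])))
    for r in trace(p,'tree'):print('tree',r['score'],r['xy'])
E
```

```text
top tallest (array([459.47704064, 107.18569099,  80.        ]), array([239.48318043, 270.58103976]), np.int32(327))
top second (array([ 437.45470468, -109.87786954,   68.        ]), array([341.10548523, 279.84388186]), np.int32(237))
top third (array([466.29025332, 258.33640109,  56.        ]), array([171.44375, 267.7625 ]), np.int32(160))
top shortest (array([ 441.28844501, -256.19361591,   44.        ]), array([406.18446602, 276.94174757]), np.int32(103))
top [[ 625.5 -176.6   14. ]
 [ 641.8  -82.8   14. ]
 [ 657.9    9.8   14. ]
 [ 675.5  103.    14. ]]
94.68023613461737 -10.140698521601877
tree 0.62 [418.3, 204.9]
scene tallest None
scene second None
scene third None
scene shortest None
scene [[ 628.1 -178.6   14. ]
 [ 644.7  -84.5   14. ]
 [ 661.5    8.1   14. ]
 [ 679.1  102.4   14. ]]
95.22609519594987 -10.288962630356844
tree 0.61 [133.4, 208.5]
```

```bash
cat >> h.py <<'E'
from scipy.spatial.transform import Rotation as Ro
u=np.array([.177,.984,0]);u/=np.linalg.norm(u)
z_=np.array([0,0,-1.]);GOAL=np.stack([u,np.cross(z_,u),z_],1)
PAD=dict(tallest=(626.8,-177.6),second=(643.3,-83.6),third=(659.7,9),shortest=(677.3,102.7))
def goto(x,y,z):
    s=observe();T=np.array(s['tool_rot'])
    print('shift cm',np.round(T.T@(np.array([x,y,z])-s['eef_pos'])/10,2),'rot',np.round(Ro.from_matrix(T.T@GOAL).as_rotvec(),3))
E
python3 -c "
from h import *
goto(459.5,107,190)"
```

```text
shift cm [-41.05 -31.74   4.13] rot [-0.     0.     1.462]
```

jog_arm([
  [[-20,-16,2],[0,0,0.75],1],
  [[-20,-16,2],[0,0,0.75],1],
  [[-20,-16,2],[0,0,0.75],1],
  [[-20,-16,2],[0,0,0.75],1],
  [[-20,-16,2],[0,0,0.75],1],
  [[-20,-16,2],[0,0,0.75],1],
  [[-41.05,-31.74,4.1],[0,0,1.462],1],
  [[-41.05,-31.74,4.1],[0,0,1.462],1],
  [[-41.05,-31.74,4.1],[0,0,1.462],1],
  [[-41.05,-31.74,4.1],[0,0,1.462],1],
  [[-41.05,-31.74,4.1],[0,0,1.462],1],
  [[-41.05,-31.74,4.1],[0,0,1.462],1],
])

```text
clock: 2.4
eef_pos: [448.2, 121.4, 192.0]
tool_rot: [[0.184, 0.983, 0.001], [0.983, -0.184, 0.0], [0.0, 0.001, -1.0]]
wrist_force: [0.9, 1.6, 0.3]
width: 1.0
```

jog_arm([
  [[0,0,0],[0,0,0],1],
  [[0,0,0],[0,0,0],1],
  [[0,0,0],[0,0,0],1],
])

```text
clock: 2.65
eef_pos: [446.9, 123.6, 191.9]
tool_rot: [[0.177, 0.984, -0.0], [0.984, -0.177, 0.0], [0.0, -0.0, -1.0]]
wrist_force: [-0.3, -0.8, -0.0]
width: 0.998
```

Run:
```python
from h import *
s=observe();print(s['eef_pos'],s['joint_positions']);p=snapshot('wrist');save(p,'w1');goto(459.5,107,190)
for r in trace(p,'tallest_centre'):
    print(r['score'],r['xy']); print(disc(p,r['xy'],80,s,r=120))
print(p['mount'])
```

```text
[446.91640999 123.59037878 191.85862121] [1.69220427e-01 2.44890281e-01 1.90804042e+00 2.62478823e-04
 9.89084413e-01 3.46742058e-01]
shift cm [-1.46  1.56  0.2 ] rot [-0.    -0.     0.001]
0.96 [296.9, 213.9]
(array([466.01926271,  99.82955963,  80.        ]), array([303.61642599, 228.66967509]), np.int32(1108))
[[ 2.69876834e-04 -9.48781256e-01 -3.15933626e-01  8.03533489e+01]
 [ 9.99999715e-01  3.30928536e-05  7.54838544e-04  4.38624615e-01]
 [-7.05721517e-04 -3.15933739e-01  9.48780994e-01 -1.43360098e+02]
 [ 0.00000000e+00  0.00000000e+00  0.00000000e+00  1.00000000e+00]]
```

View pics/w1.png

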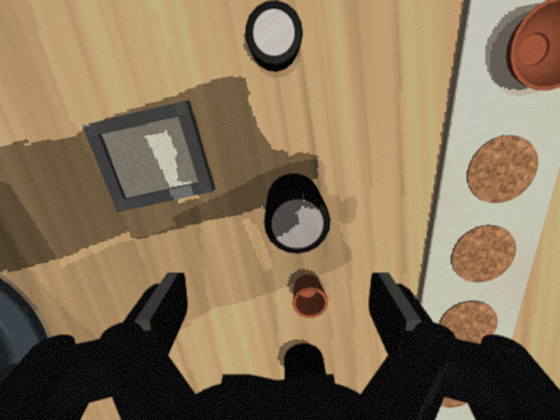

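The wrist view shows the tallest with its top centre near (297,222) and a shadow across the disc. I'll fit the known cylinder silhouette to the traced mask instead, because shadow doesn't affect that.

```bash
cat >> h.py <<'E'
from scipy.optimize import minimize
DI=dict(tallest=58,second=52,third=46,shortest=40)
def cam(p,st):
    if 'R' in p: return np.array(p['R']),np.array(p['t'])
    M=np.array(p['mount']);T=np.array(st['tool_rot']);Rc=(T@M[:3,:3]).T
    return Rc,-Rc@(T@M[:3,3]+np.array(st['eef_pos']))
def proj(p,X,st=None):
    R,t=cam(p,st);f=p['color'].shape[0]/2/np.tan(np.radians(p['fov_y'])/2);c=X@R.T+t
    return c[:,:2]/c[:,2:]*f+[p['cx'],p['cy']]
def fitcyl(p,mask,d,h,st,x0,zb=0):
    a=np.linspace(0,2*np.pi,60,endpoint=False);ring=np.stack([np.cos(a)*d/2,np.sin(a)*d/2],1)
    def cost(x):
        X=np.concatenate([np.c_[ring+x,np.full(60,zb)],np.c_[ring+x,np.full(60,zb+h)]])
        hull=cv2.convexHull(np.round(proj(p,X,st)*16).astype(np.int32))
        m=np.zeros(mask.shape,np.uint8);cv2.fillConvexPoly(m,hull,1,cv2.LINE_8,4);m=m>0
        return 1-(m&mask).sum()/max((m|mask).sum(),1)
    r=minimize(cost,x0,method='Nelder-Mead',options=dict(initial_simplex=np.array(x0)+[[0,0],[6,0],[0,6]],xatol=.05))
    return np.round(r.x,1),round(1-r.fun,3)
def find(k,n='wrist',zb=0,near=None):
    s=observe();p=snapshot(n);out=[]
    for r in trace(p,k+'_centre'):
        if r['score']<.2: continue
        x0=ray(p,r['xy'],zb+H[k]/2,s)[:2] 
        out.append((round(r['score'],2),)+fitcyl(p,np.array(r['region'])>0,DI[k],H[k],s,x0,zb))
    print(k,n,out);return p,s
E
python3 - <<'E'
from h import *
find('tallest');find('third');find('tallest','scene')
for k in H: find(k,'top')
E
```

```text
tallest wrist [(0.97, array([460.8, 107.1]), np.float64(0.929)), (0.54, array([437.3, -85. ]), np.float64(0.249))]
third wrist [(0.56, array([467.9, 256.3]), np.float64(0.95)), (0.36, array([ 628.1, -240.2]), np.float64(0.226))]
tallest scene [(0.8, array([458.5, 104.9]), np.float64(0.909))]
tallest top [(0.55, array([474.3,  79.2]), np.float64(0.165))]
second top [(0.81, array([ 437. , -109.8]), np.float64(0.937))]
third top []
shortest top [(0.57, array([ 443.2, -255.7]), np.float64(0.881))]
```

```bash
python3 -c "
from h import *
goto(460,106.7,35)"
```

```text
shift cm [-1.42  1.55 15.69] rot [ 0. -0.  0.]
```

jog_arm([
  [[-1.4,1.55,0],[0,0,0],1],
  [[-1.4,1.55,0],[0,0,0],1],
  [[-1.4,1.55,4],[0,0,0],1],
  [[-1.4,1.55,8],[0,0,0],1],
  [[-1.4,1.55,11],[0,0,0],1],
  [[-1.4,1.55,14],[0,0,0],1],
  [[-1.4,1.55,15.7],[0,0,0],1],
  [[-1.4,1.55,15.7],[0,0,0],1],
  [[-1.4,1.55,15.7],[0,0,0],1],
])

```text
clock: 4.2
eef_pos: [459.7, 106.9, 34.8]
tool_rot: [[0.177, 0.984, -0.001], [0.984, -0.177, -0.0], [-0.0, -0.001, -1.0]]
wrist_force: [0.1, -0.5, 1.2]
width: 1.0
```

jog_arm([
  [[0,0,0],[0,0,0],0.75],
  [[0,0,0],[0,0,0],0.7],
  [[0,0,0],[0,0,0],0.65],
  [[0,0,0],[0,0,0],0.6],
  [[0,0,0],[0,0,0],0.5],
  [[0,0,0],[0,0,0],0.4],
  [[0,0,0],[0,0,0],0.3],
  [[0,0,0],[0,0,0],0.3],
  [[0,0,0],[0,0,0],0.3],
], grip_force=50)

```text
clock: 4.95
eef_pos: [460.8, 107.1, 36.5]
tool_rot: [[0.177, 0.984, 0.002], [0.984, -0.177, 0.0], [0.001, 0.002, -1.0]]
wrist_force: [-2.0, 0.6, 9.3]
width: 0.667
```

jog_arm([
  [[0,0,-1],[0,0,0],0.3],
  [[0,0,-3],[0,0,0],0.3],
  [[0,0,-6],[0,0,0],0.3],
  [[0,0,-9],[0,0,0],0.3],
  [[0,0,-12],[0,0,0],0.3],
  [[0,0,-15],[0,0,0],0.3],
  [[0,0,-15],[0,0,0],0.3],
  [[0,0,-15],[0,0,0],0.3],
])

```text
clock: 5.62
eef_pos: [460.5, 107.0, 186.8]
tool_rot: [[0.177, 0.984, 0.004], [0.984, -0.177, 0.0], [0.001, 0.004, -1.0]]
wrist_force: [-0.8, 0.0, -4.2]
width: 0.668
```

Run:
```python
from h import *
s=observe();print(s['eef_pos'],s['wrist_force'],s['wrist_torque'])
p=snapshot('wrist');save(p,'w2')
r=trace(p,'tallest_centre')
for q in r: print(q['score'],q['xy'])
# rel offset in tool x by fit with bottom at z
e=s['eef_pos']
if r: 
    for zb in (e[2]-35,): print(fitcyl(p,np.array(r[0]['region'])>0,58,80,s,e[:2],zb),e[:2])
goto(626.8,-177.6,e[2])
```

```text
[460.47151068 106.98426152 186.76457424] [-7.77440502e-01  3.03370599e-03 -4.19510281e+00] [ 0.0330423  -0.02982325  0.01873697]
0.83 [275.9, 303.6]
(array([460.9, 106.7]), np.float64(0.884)) [460.47151068 106.98426152]
shift cm [-25.02  21.52  -0.26] rot [-0.001  0.    -0.   ]
```

View pics/w2.png

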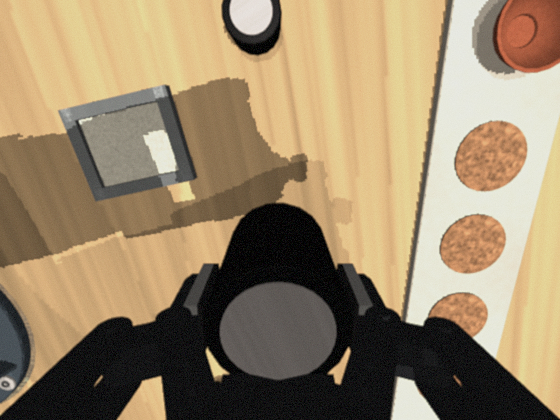

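Tallest is held and centred between the pads at image x≈278. I'll carry it over the pad next to the tree.

jog_arm([
  [[-2,1.7,0],[0,0,0],0.3],
  [[-5,4.3,0],[0,0,0],0.3],
  [[-8,6.9,0],[0,0,0],0.3],
  [[-11,9.5,0],[0,0,0],0.3],
  [[-14,12,0],[0,0,0],0.3],
  [[-17,14.6,0],[0,0,0],0.3],
  [[-20,17.2,0],[0,0,0],0.3],
  [[-22.5,19.4,0],[0,0,0],0.3],
  [[-24,20.6,0],[0,0,0],0.3],
  [[-25,21.5,0],[0,0,0],0.3],
  [[-25,21.5,0],[0,0,0],0.3],
  [[-25,21.5,0],[0,0,0],0.3],
])

```text
clock: 6.72
eef_pos: [626.5, -177.3, 182.8]
tool_rot: [[0.178, 0.984, -0.003], [0.984, -0.178, 0.001], [0.001, -0.003, -1.0]]
wrist_force: [-0.6, 0.6, -3.3]
width: 0.667
```

Run:
```python
from h import *
s=observe();print(s['eef_pos'],s['wrist_force'])
p=snapshot('wrist');save(p,'w3')
f=lambda n,p,s: print(n,[(round(q['score'],2),np.round(ray(p,np.argwhere(q['region'])[:,::-1].mean(0),14,s),1).tolist(),int(np.sum(q['region']))) for q in trace(p,'pad_a')])
f('wrist',p,s)
p=snapshot('scene');f('scene',p,s);save(p,'s3')
goto(626.8,-177.6,50)
```

```text
[ 626.5441108  -177.30024939  182.8190446 ] [-0.62021713  0.64344533 -3.30149937]
wrist [(0.9, [627.6, -171.1, 14.0], 2799), (0.85, [643.1, -84.3, 14.0], 4863), (0.81, [654.8, -19.0, 14.0], 795)]
scene [(0.87, [661.6, 8.0, 14.0], 750), (0.77, [677.7, 102.1, 14.0], 765), (0.7, [644.4, -86.1, 14.0], 636), (0.57, [628.3, -178.4, 14.0], 637)]
shift cm [-0.13  0.02 13.45] rot [-0.001 -0.     0.001]
```

View pics/w3.png

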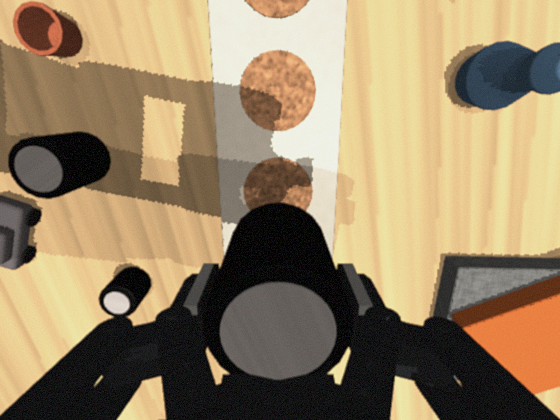

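The two lower pads sit at (278,90) and (278,190), in line with the held cylinder (278). The second pad measures (643.1,−84.3), which agrees with the fit. I'll lower it now.

jog_arm([
  [[-0.05,0,2],[0,0,0],0.3],
  [[-0.05,0,5],[0,0,0],0.3],
  [[-0.05,0,8],[0,0,0],0.3],
  [[-0.05,0,10],[0,0,0],0.3],
  [[-0.05,0,11.5],[0,0,0],0.3],
  [[-0.05,0,12.3],[0,0,0],0.3],
  [[-0.05,0,12.7],[0,0,0],0.3],
  [[-0.05,0,12.7],[0,0,0],0.3],
  [[-0.05,0,12.7],[0,0,0],0.3],
])

```text
clock: 7.67
eef_pos: [627.8, -177.7, 58.9]
tool_rot: [[0.177, 0.984, 0.001], [0.984, -0.177, -0.0], [-0.0, 0.001, -1.0]]
wrist_force: [0.2, -0.5, -1.9]
width: 0.669
```

jog_arm([
  [[0,0,0.1],[0,0,0],0.3],
  [[0,0,0.2],[0,0,0],0.3],
  [[0,0,0.3],[0,0,0],0.3],
  [[0,0,0.3],[0,0,0],0.3],
])

```text
clock: 8.0
eef_pos: [627.3, -177.8, 55.1]
tool_rot: [[0.177, 0.984, 0.0], [0.984, -0.177, -0.0], [-0.0, 0.0, -1.0]]
wrist_force: [0.2, 1.5, -4.0]
width: 0.667
```

jog_arm([
  [[0,0,0.1],[0,0,0],0.3],
  [[0,0,0.2],[0,0,0],0.3],
  [[0,0,0.3],[0,0,0],0.3],
  [[0,0,0.3],[0,0,0],0.3],
])

```text
clock: 8.33
eef_pos: [627.1, -177.7, 51.7]
tool_rot: [[0.177, 0.984, -0.0], [0.984, -0.177, 0.0], [0.0, -0.0, -1.0]]
wrist_force: [-0.1, 0.4, -2.9]
width: 0.67
```

jog_arm([
  [[0,0,0.1],[0,0,0],0.3],
  [[0,0,0.1],[0,0,0],0.3],
])

```text
clock: 8.5
eef_pos: [627.2, -177.7, 50.7]
tool_rot: [[0.177, 0.984, -0.0], [0.984, -0.177, 0.0], [0.0, -0.0, -1.0]]
wrist_force: [0.6, 0.8, -3.0]
width: 0.669
```

jog_arm([
  [[0,0,0.05],[0,0,0],0.3],
  [[0,0,0.1],[0,0,0],0.3],
  [[0,0,0.1],[0,0,0],0.3],
])

```text
clock: 8.75
eef_pos: [627.3, -177.8, 50.7]
tool_rot: [[0.177, 0.984, -0.0], [0.984, -0.177, -0.0], [-0.0, -0.0, -1.0]]
wrist_force: [-3.9, 1.5, 5.1]
width: 0.664
```

jog_arm([
  [[0,0,0.05],[0,0,0],0.3],
  [[0,0,0.1],[0,0,0],0.3],
  [[0,0,0.1],[0,0,0],0.3],
])

```text
clock: 9.0
eef_pos: [627.3, -177.8, 50.6]
tool_rot: [[0.177, 0.984, 0.0], [0.984, -0.177, -0.0], [-0.0, 0.0, -1.0]]
wrist_force: [-8.8, 2.4, 14.4]
width: 0.665
```

jog_arm([
  [[0,0,-0.1],[0,0,0],0.3],
  [[0,0,-0.1],[0,0,0],0.66],
  [[0,0,-0.1],[0,0,0],0.72],
  [[0,0,-0.1],[0,0,0],0.8],
  [[0,0,-0.1],[0,0,0],0.9],
  [[0,0,-0.1],[0,0,0],1],
  [[0,0,-0.1],[0,0,0],1],
  [[0,0,-0.1],[0,0,0],1],
])

```text
clock: 9.67
eef_pos: [627.3, -177.7, 49.9]
tool_rot: [[0.177, 0.984, 0.0], [0.984, -0.177, -0.0], [-0.0, 0.0, -1.0]]
wrist_force: [-0.4, 0.1, -0.4]
width: 1.0
```

jog_arm([
  [[0,0,-1],[0,0,0],1],
  [[0,0,-3],[0,0,0],1],
  [[0,0,-7],[0,0,0],1],
  [[0,0,-11],[0,0,0],1],
  [[0,0,-14],[0,0,0],1],
  [[0,0,-14],[0,0,0],1],
  [[0,0,-14],[0,0,0],1],
])

```text
clock: 10.25
eef_pos: [628.0, -178.0, 192.6]
tool_rot: [[0.177, 0.984, 0.004], [0.984, -0.177, -0.001], [-0.001, 0.004, -1.0]]
wrist_force: [0.2, -0.1, -0.1]
width: 0.998
```

Run:
```python
from h import *
print(observe()['eef_pos'])
p,s=find('tallest',zb=14);save(p,'w4')
find('tallest','scene',zb=14)
p,s=find('second');find('second','scene')
goto(437,-110,190)
```

```text
[ 628.02396227 -177.97727182  192.58673605]
tallest wrist [(0.74, array([658.5,   1.7]), np.float64(0.929)), (0.56, array([ 627.8, -179.8]), np.float64(0.923))]
tallest scene [(0.6, array([ 623.9, -182. ]), np.float64(0.902))]
second wrist [(0.65, array([ 440.4, -111.6]), np.float64(0.949))]
second scene [(0.87, array([ 433.5, -113.1]), np.float64(0.845))]
shift cm [  3.29 -19.9   -0.06] rot [-0.001 -0.    -0.   ]
```

View pics/w4.png

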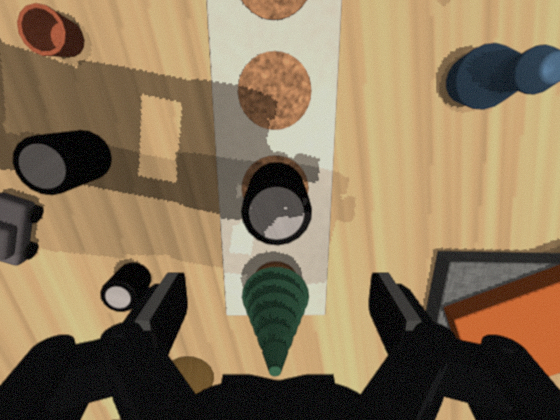

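jog_arm([
  [[0.5,-4,0],[0,0,0],1],
  [[1,-8,0],[0,0,0],1],
  [[2,-12,0],[0,0,0],1],
  [[2.7,-16,0],[0,0,0],1],
  [[3.3,-20,0],[0,0,0],1],
  [[3.3,-20,0],[0,0,0],1],
  [[3.3,-20,0],[0,0,0],1],
  [[3.3,-20,0],[0,0,0],1],
])

```text
clock: 11.32
eef_pos: [437.1, -110.2, 190.4]
tool_rot: [[0.177, 0.984, 0.001], [0.984, -0.177, -0.001], [-0.0, 0.001, -1.0]]
wrist_force: [0.4, -0.3, 1.1]
width: 1.002
```

Run:
```python
from h import *
print(observe()['eef_pos'])
p,s=find('second');save(p,'w5')
find('second','scene');find('tallest','top',14);goto(438.5,-110.7,28)
```

```text
[ 437.07690817 -110.16233579  190.36179926]
second wrist [(0.59, array([ 438.8, -111.1]), np.float64(0.929))]
second scene [(0.81, array([ 438., -112.]), np.float64(0.919)), (0.57, array([692.6,  15.4]), np.float64(0.474))]
tallest top [(0.88, array([ 624.7, -176. ]), np.float64(0.866))]
shift cm [-0.04  0.18 16.18] rot [-0. -0. -0.]
```

Tallest stands upright on the pad next to the tree, with its top at (277,215) and the tree just below it in the picture. The extra "tallest" hit does not match any holder. Now the second.

jog_arm([
  [[-0.05,0.15,3],[0,0,0],1],
  [[-0.05,0.15,7],[0,0,0],1],
  [[-0.05,0.15,11],[0,0,0],1],
  [[-0.05,0.15,14],[0,0,0],1],
  [[-0.05,0.15,16.2],[0,0,0],1],
  [[-0.05,0.15,16.2],[0,0,0],1],
  [[-0.05,0.15,16.2],[0,0,0],1],
])

```text
clock: 12.2
eef_pos: [437.5, -110.5, 27.6]
tool_rot: [[0.177, 0.984, -0.002], [0.984, -0.177, 0.001], [0.0, -0.002, -1.0]]
wrist_force: [-0.3, -0.7, -0.2]
width: 1.003
```

jog_arm([
  [[0,0,0],[0,0,0],0.75],
  [[0,0,0],[0,0,0],0.68],
  [[0,0,0],[0,0,0],0.62],
  [[0,0,0],[0,0,0],0.55],
  [[0,0,0],[0,0,0],0.45],
  [[0,0,0],[0,0,0],0.35],
  [[0,0,0],[0,0,0],0.25],
  [[0,0,0],[0,0,0],0.25],
  [[0,0,0],[0,0,0],0.25],
])

```text
clock: 12.95
eef_pos: [438.4, -110.9, 29.5]
tool_rot: [[0.177, 0.984, 0.002], [0.984, -0.177, -0.001], [-0.0, 0.002, -1.0]]
wrist_force: [-3.1, 0.8, 12.0]
width: 0.598
```

jog_arm([
  [[0,0,-1],[0,0,0],0.25],
  [[0,0,-3],[0,0,0],0.25],
  [[0,0,-6],[0,0,0],0.25],
  [[0,0,-10],[0,0,0],0.25],
  [[0,0,-13],[0,0,0],0.25],
  [[0,0,-15],[0,0,0],0.25],
  [[0,0,-15],[0,0,0],0.25],
  [[0,0,-15],[0,0,0],0.25],
])

```text
clock: 13.62
eef_pos: [437.7, -110.6, 178.9]
tool_rot: [[0.177, 0.984, 0.002], [0.984, -0.177, -0.001], [-0.0, 0.002, -1.0]]
wrist_force: [-0.6, 1.2, -3.8]
width: 0.596
```

```bash
cat >> h.py <<'E'
def held(k,dz):
    s=observe();e=s['eef_pos'];print(e,s['wrist_force'],s['width']);p=snapshot('wrist')
    for q in trace(p,k+'_centre')[:2]:
        x,i=fitcyl(p,np.array(q['region'])>0,DI[k],H[k],s,e[:2],e[2]-dz)
        print(q['score'],q['xy'],i,'offset in tool mm',np.round(np.array(s['tool_rot']).T@np.r_[x-e[:2],0],1))
    goto(*PAD[k],e[2])
E
python3 -c "
from h import *
held('second',29)"
```

```text
[ 437.73308714 -110.61186804  178.89568163] [-0.55324871  1.17048749 -3.81400478] 0.5962299969556912
0.64 [273.9, 300.3] 0.939 offset in tool mm [0.  0.8 0. ]
shift cm [ 6.29 19.85 -0.23] rot [-0.002 -0.    -0.   ]
```

jog_arm([
  [[0.6,2,0],[0,0,0],0.25],
  [[1.5,5,0],[0,0,0],0.25],
  [[2.6,8.5,0],[0,0,0],0.25],
  [[3.8,12,0],[0,0,0],0.25],
  [[4.9,15.5,0],[0,0,0],0.25],
  [[5.7,18,0],[0,0,0],0.25],
  [[6.2,19.5,0],[0,0,0],0.25],
  [[6.25,19.85,0],[0,0,0],0.25],
  [[6.25,19.85,0],[0,0,0],0.25],
  [[6.25,19.85,0],[0,0,0],0.25],
])

```text
clock: 14.55
eef_pos: [642.8, -84.3, 176.5]
tool_rot: [[0.177, 0.984, -0.003], [0.984, -0.177, 0.0], [-0.0, -0.003, -1.0]]
wrist_force: [0.2, 0.4, -1.8]
width: 0.6
```

```bash
python3 -c "
from h import *
held('second',29.5);goto(643.3,-83.9,46)
s=observe();p=snapshot('wrist');save(p,'w6')
print([(round(q['score'],2),np.round(ray(p,np.argwhere(q['region'])[:,::-1].mean(0),14,s),1).tolist(),int(np.sum(q['region']))) for q in trace(p,'pad_a')])"
```

```text
[642.81000058 -84.25835455 176.50862235] [ 0.20696476  0.41302897 -1.7897555 ] 0.5999694661133735
0.81 [277.7, 299.4] 0.936 offset in tool mm [-0.   0.7 -0. ]
shift cm [0.09 0.02 0.1 ] rot [-0.001  0.    -0.   ]
shift cm [ 0.06  0.04 13.15] rot [-0.001  0.    -0.   ]
[(0.96, [670.3, 73.5, 14.0], 594), (0.83, [659.5, 9.3, 14.0], 5050), (0.58, [644.0, -80.1, 14.0], 3209)]
```

jog_arm([
  [[0,0,2],[0,0,0],0.25],
  [[0,0,5],[0,0,0],0.25],
  [[0,0,8],[0,0,0],0.25],
  [[0,0,10],[0,0,0],0.25],
  [[0,0,11.5],[0,0,0],0.25],
  [[0,0,12.4],[0,0,0],0.25],
  [[0,0,12.8],[0,0,0],0.25],
  [[0,0,12.8],[0,0,0],0.25],
  [[0,0,12.8],[0,0,0],0.25],
  [[0,0,12.8],[0,0,0],0.25],
])

```text
clock: 15.58
eef_pos: [644.7, -84.4, 51.2]
tool_rot: [[0.177, 0.984, 0.002], [0.984, -0.177, -0.0], [-0.0, 0.002, -1.0]]
wrist_force: [0.3, 0.0, -2.8]
width: 0.596
```

jog_arm([
  [[0,0,0.1],[0,0,0],0.25],
  [[0,0,0.1],[0,0,0],0.25],
])

```text
clock: 15.75
eef_pos: [644.3, -84.3, 49.5]
tool_rot: [[0.177, 0.984, 0.001], [0.984, -0.177, -0.0], [-0.0, 0.001, -1.0]]
wrist_force: [0.5, 0.3, -2.9]
width: 0.592
```

jog_arm([
  [[0,-0.05,0.15],[0,0,0],0.25],
  [[0,-0.05,0.3],[0,0,0],0.25],
  [[0,-0.05,0.45],[0,0,0],0.25],
  [[0,-0.05,0.45],[0,0,0],0.25],
  [[0,-0.05,0.45],[0,0,0],0.25],
])

```text
clock: 16.17
eef_pos: [643.5, -84.1, 44.2]
tool_rot: [[0.177, 0.984, -0.0], [0.984, -0.177, 0.0], [-0.0, -0.0, -1.0]]
wrist_force: [-0.3, 0.5, -3.3]
width: 0.594
```

jog_arm([
  [[0,0,0.05],[0,0,0],0.25],
  [[0,0,0.1],[0,0,0],0.25],
  [[0,0,0.1],[0,0,0],0.25],
])

```text
clock: 16.42
eef_pos: [643.7, -84.1, 43.6]
tool_rot: [[0.177, 0.984, 0.0], [0.984, -0.177, -0.0], [-0.0, 0.0, -1.0]]
wrist_force: [-1.3, 0.7, -0.9]
width: 0.597
```

Contact is beginning at z = 43.6. I'll go 0.5 mm further, then release.

jog_arm([
  [[0,0,0.05],[0,0,0],0.25],
  [[0,0,0.05],[0,0,0],0.25],
])

```text
clock: 16.58
eef_pos: [643.7, -84.1, 43.6]
tool_rot: [[0.177, 0.984, 0.0], [0.984, -0.177, -0.0], [-0.0, 0.0, -1.0]]
wrist_force: [-3.4, 0.6, 5.2]
width: 0.595
```

jog_arm([
  [[0,0,0],[0,0,0],0.59],
  [[0,0,0],[0,0,0],0.65],
  [[0,0,0],[0,0,0],0.72],
  [[0,0,0],[0,0,0],0.8],
  [[0,0,0],[0,0,0],0.9],
  [[0,0,0],[0,0,0],1],
  [[0,0,0],[0,0,0],1],
  [[0,0,0],[0,0,0],1],
])

```text
clock: 17.25
eef_pos: [643.6, -84.1, 42.9]
tool_rot: [[0.177, 0.984, 0.0], [0.984, -0.177, -0.0], [-0.0, 0.0, -1.0]]
wrist_force: [-0.4, 0.7, 0.4]
width: 1.001
```

jog_arm([
  [[0,0,-1],[0,0,0],1],
  [[0,0,-3],[0,0,0],1],
  [[0,0,-7],[0,0,0],1],
  [[0,0,-11],[0,0,0],1],
  [[0,0,-15],[0,0,0],1],
  [[0,0,-15],[0,0,0],1],
  [[0,0,-15],[0,0,0],1],
])

```text
clock: 17.83
eef_pos: [644.6, -84.3, 196.3]
tool_rot: [[0.177, 0.984, 0.005], [0.984, -0.177, -0.001], [-0.0, 0.005, -1.0]]
wrist_force: [0.5, 0.5, -2.1]
width: 1.003
```

Run:
```python
from h import *
print(observe()['eef_pos'])
find('second',zb=14);find('second','scene',zb=14);find('tallest','scene',zb=14);p,s=find('third','scene');save(p,'s7')
goto(467,257,190)
```

```text
[644.63522555 -84.33371809 196.2677346 ]
second wrist [(0.72, array([644.6, -84.2]), np.float64(0.939))]
second scene [(0.6, array([641.9, -85. ]), np.float64(0.91))]
tallest scene [(0.89, array([ 625.4, -180. ]), np.float64(0.908))]
third scene [(0.91, array([472.4, 256.8]), np.float64(0.857))]
shift cm [ 30.45 -23.39   0.24] rot [-0.001 -0.    -0.   ]
```

jog_arm([
  [[3.5,-2.5,0],[0,0,0],1],
  [[6.5,-5,0],[0,0,0],1],
  [[10,-7.5,0],[0,0,0],1],
  [[13,-10,0],[0,0,0],1],
  [[16.5,-12.5,0],[0,0,0],1],
  [[19.5,-15,0],[0,0,0],1],
  [[23,-17.5,0],[0,0,0],1],
  [[26,-20,0],[0,0,0],1],
  [[29,-22.3,0],[0,0,0],1],
  [[30.5,-23.4,0],[0,0,0],1],
  [[30.5,-23.4,0],[0,0,0],1],
  [[30.5,-23.4,0],[0,0,0],1],
])

```text
clock: 19.23
eef_pos: [466.9, 258.1, 192.7]
tool_rot: [[0.175, 0.985, -0.0], [0.985, -0.175, -0.0], [-0.0, -0.0, -1.0]]
wrist_force: [0.8, -0.3, 1.0]
width: 0.997
```

Run:
```python
from h import *
print(observe()['eef_pos'])
find('third');find('third','scene');goto(467,257,21)
```

```text
[466.87955549 258.10439049 192.72915358]
third wrist [(0.76, array([467.6, 256.4]), np.float64(0.952))]
third scene [(0.86, array([468.3, 257.3]), np.float64(0.891))]
shift cm [ 0.03 -0.08 17.18] rot [-0.     0.    -0.001]
```

jog_arm([
  [[-0.1,0.05,3],[0,0,0],1],
  [[-0.1,0.05,7],[0,0,0],1],
  [[-0.1,0.05,11],[0,0,0],1],
  [[-0.1,0.05,14],[0,0,0],1],
  [[-0.1,0.05,16.2],[0,0,0],1],
  [[-0.1,0.05,17.1],[0,0,0],1],
  [[-0.1,0.05,17.1],[0,0,0],1],
  [[-0.1,0.05,17.1],[0,0,0],1],
])

```text
clock: 20.1
eef_pos: [468.2, 256.2, 22.6]
tool_rot: [[0.178, 0.984, 0.0], [0.984, -0.178, 0.0], [0.0, 0.0, -1.0]]
wrist_force: [1.2, -0.7, 0.1]
width: 0.999
```

jog_arm([
  [[0,0,0],[0,0,0],0.7],
  [[0,0,0],[0,0,0],0.62],
  [[0,0,0],[0,0,0],0.55],
  [[0,0,0],[0,0,0],0.48],
  [[0,0,0],[0,0,0],0.4],
  [[0,0,0],[0,0,0],0.3],
  [[0,0,0],[0,0,0],0.2],
  [[0,0,0],[0,0,0],0.2],
  [[0,0,0],[0,0,0],0.2],
])

```text
clock: 20.85
eef_pos: [468.1, 256.6, 23.2]
tool_rot: [[0.177, 0.984, 0.001], [0.984, -0.177, 0.001], [0.001, 0.001, -1.0]]
wrist_force: [-1.3, -1.5, 9.8]
width: 0.526
```

jog_arm([
  [[0,0,-1],[0,0,0],0.2],
  [[0,0,-3],[0,0,0],0.2],
  [[0,0,-6],[0,0,0],0.2],
  [[0,0,-10],[0,0,0],0.2],
  [[0,0,-13],[0,0,0],0.2],
  [[0,0,-15],[0,0,0],0.2],
  [[0,0,-15],[0,0,0],0.2],
  [[0,0,-15],[0,0,0],0.2],
])

```text
clock: 21.52
eef_pos: [467.7, 256.5, 173.0]
tool_rot: [[0.177, 0.984, 0.002], [0.984, -0.177, 0.001], [0.001, 0.002, -1.0]]
wrist_force: [-1.2, 0.1, -2.9]
width: 0.523
```

```bash
python3 -c "
from h import *
held('third',23)"
```

```text
[467.74215928 256.49251082 172.98422255] [-1.1923437   0.13328679 -2.87765171] 0.5232409851283658
0.72 [276.3, 290.1] 0.93 offset in tool mm [0.8 0.2 0. ]
shift cm [-20.91  23.35  -0.22] rot [-0.002  0.001 -0.   ]
```

jog_arm([
  [[-1.8,2,0],[0,0,0],0.2],
  [[-4.4,5,0],[0,0,0],0.2],
  [[-7.1,8,0],[0,0,0],0.2],
  [[-9.8,11,0],[0,0,0],0.2],
  [[-12.5,14,0],[0,0,0],0.2],
  [[-15.2,17,0],[0,0,0],0.2],
  [[-17.9,20,0],[0,0,0],0.2],
  [[-19.7,22,0],[0,0,0],0.2],
  [[-20.6,23,0],[0,0,0],0.2],
  [[-20.9,23.35,0],[0,0,0],0.2],
  [[-20.9,23.35,0],[0,0,0],0.2],
  [[-20.9,23.35,0],[0,0,0],0.2],
])

```text
clock: 22.62
eef_pos: [659.5, 10.5, 171.1]
tool_rot: [[0.176, 0.984, -0.002], [0.984, -0.176, 0.0], [0.0, -0.002, -1.0]]
wrist_force: [0.4, 0.4, -2.3]
width: 0.522
```

```bash
python3 -c "
from h import *
held('third',23.2);goto(659.7,9,37.4)"
```

```text
[659.49703182  10.52621995 171.11984895] [ 0.39513571  0.39095401 -2.30402977] 0.52215741127051
0.59 [276.0, 293.1] 0.942 offset in tool mm [ 0.6  0.2 -0. ]
shift cm [-0.18  0.04  0.06] rot [-0.001 -0.     0.001]
shift cm [-0.18  0.05 13.44] rot [-0.001 -0.     0.001]
```

jog_arm([
  [[0,0,2],[0,0,0],0.2],
  [[0,0,5],[0,0,0],0.2],
  [[0,0,8],[0,0,0],0.2],
  [[0,0,10],[0,0,0],0.2],
  [[0,0,11.5],[0,0,0],0.2],
  [[0,0,12.5],[0,0,0],0.2],
  [[0,0,13],[0,0,0],0.2],
  [[0,0,13],[0,0,0],0.2],
  [[0,0,13],[0,0,0],0.2],
  [[0,0,13],[0,0,0],0.2],
])

```text
clock: 23.55
eef_pos: [661.1, 9.5, 43.2]
tool_rot: [[0.177, 0.984, 0.002], [0.984, -0.177, -0.0], [0.0, 0.002, -1.0]]
wrist_force: [-0.2, -0.2, -1.8]
width: 0.527
```

jog_arm([
  [[0,0,0],[0,0,0],0.2],
  [[0,0,0],[0,0,0],0.2],
])

```text
clock: 23.72
eef_pos: [660.8, 9.4, 42.7]
tool_rot: [[0.177, 0.984, 0.001], [0.984, -0.177, -0.0], [0.0, 0.001, -1.0]]
wrist_force: [-0.5, 0.5, -2.7]
width: 0.522
```

jog_arm([
  [[-0.1,-0.05,0.15],[0,0,0],0.2],
  [[-0.1,-0.05,0.3],[0,0,0],0.2],
  [[-0.1,-0.05,0.45],[0,0,0],0.2],
  [[-0.1,-0.05,0.45],[0,0,0],0.2],
  [[-0.1,-0.05,0.45],[0,0,0],0.2],
])

```text
clock: 24.13
eef_pos: [659.7, 8.4, 37.4]
tool_rot: [[0.177, 0.984, -0.0], [0.984, -0.177, -0.0], [-0.0, -0.0, -1.0]]
wrist_force: [-0.1, 0.3, -2.6]
width: 0.525
```

jog_arm([
  [[0,0,0.05],[0,0,0],0.2],
  [[0,0,0.1],[0,0,0],0.2],
  [[0,0,0.1],[0,0,0],0.2],
])

```text
clock: 24.38
eef_pos: [659.7, 8.4, 37.3]
tool_rot: [[0.177, 0.984, -0.0], [0.984, -0.177, -0.0], [-0.0, -0.0, -1.0]]
wrist_force: [-5.3, -1.0, 8.7]
width: 0.526
```

Contact confirmed, so I'll release.

jog_arm([
  [[0,0,-0.05],[0,0,0],0.5],
  [[0,0,-0.05],[0,0,0],0.57],
  [[0,0,-0.05],[0,0,0],0.65],
  [[0,0,-0.05],[0,0,0],0.75],
  [[0,0,-0.05],[0,0,0],0.88],
  [[0,0,-0.05],[0,0,0],1],
  [[0,0,-0.05],[0,0,0],1],
  [[0,0,-0.05],[0,0,0],1],
])

```text
clock: 25.05
eef_pos: [659.8, 8.5, 36.9]
tool_rot: [[0.177, 0.984, 0.0], [0.984, -0.177, -0.0], [-0.0, 0.0, -1.0]]
wrist_force: [0.3, -0.5, 0.3]
width: 0.998
```

jog_arm([
  [[0,0,-1],[0,0,0],1],
  [[0,0,-3],[0,0,0],1],
  [[0,0,-7],[0,0,0],1],
  [[0,0,-11],[0,0,0],1],
  [[0,0,-15],[0,0,0],1],
  [[0,0,-15],[0,0,0],1],
  [[0,0,-15],[0,0,0],1],
])

```text
clock: 25.63
eef_pos: [660.8, 8.4, 190.3]
tool_rot: [[0.177, 0.984, 0.005], [0.984, -0.177, -0.0], [0.001, 0.005, -1.0]]
wrist_force: [-0.0, -0.5, -0.7]
width: 0.999
```

Run:
```python
from h import *
print(observe()['eef_pos'])
find('third',zb=14);find('third','scene',zb=14);find('second','scene',zb=14);find('tallest','scene',zb=14);find('shortest','scene')
goto(441.5,-256,190)
```

```text
[660.84441503   8.41637682 190.34851895]
third wrist [(0.87, array([660.6,   9.8]), np.float64(0.932))]
third scene [(0.93, array([656.8,   9.1]), np.float64(0.865)), (0.32, array([719.1, 107.6]), np.float64(0.543))]
second scene [(0.88, array([642.5, -85.7]), np.float64(0.906))]
tallest scene [(0.93, array([ 625.4, -180. ]), np.float64(0.925)), (0.47, array([ 604.3, -290.3]), np.float64(0.768))]
shortest scene [(0.64, array([ 441.1, -258.5]), np.float64(0.81)), (0.26, array([ 650.7, -152.4]), np.float64(0.19))]
shift cm [-29.89 -16.79  -0.34] rot [-0.001  0.    -0.   ]
```

jog_arm([
  [[-3,-1.7,0],[0,0,0],1],
  [[-6.5,-3.7,0],[0,0,0],1],
  [[-10,-5.6,0],[0,0,0],1],
  [[-13.5,-7.6,0],[0,0,0],1],
  [[-17,-9.5,0],[0,0,0],1],
  [[-20.5,-11.5,0],[0,0,0],1],
  [[-24,-13.5,0],[0,0,0],1],
  [[-27,-15.2,0],[0,0,0],1],
  [[-29.9,-16.8,0],[0,0,0],1],
  [[-29.9,-16.8,0],[0,0,0],1],
  [[-29.9,-16.8,0],[0,0,0],1],
  [[-29.9,-16.8,0],[0,0,0],1],
])

```text
clock: 27.13
eef_pos: [441.7, -255.9, 187.0]
tool_rot: [[0.177, 0.984, 0.0], [0.984, -0.177, 0.0], [0.0, 0.0, -1.0]]
wrist_force: [-0.1, 0.7, -0.7]
width: 0.998
```

Run:
```python
from h import *
print(observe()['eef_pos'])
p,s=find('shortest');save(p,'w8');find('shortest','scene');goto(441.5,-256,12)
```

```text
[ 441.72432421 -255.85655534  186.96991793]
shortest wrist [(0.6, array([ 442.4, -257. ]), np.float64(0.859))]
shortest scene [(0.78, array([ 439.4, -258.2]), np.float64(0.866))]
shift cm [-0.08 -0.04 17.48] rot [-0.    -0.     0.002]
```

View pics/w8.png

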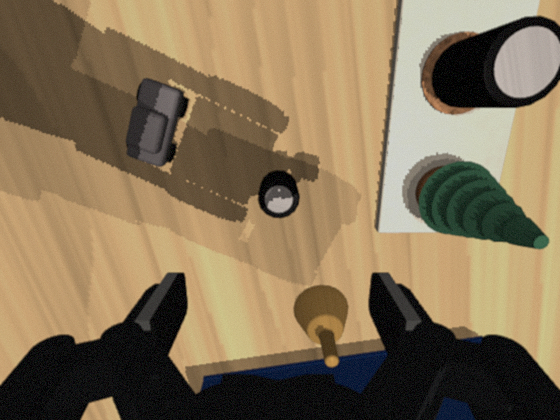

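The wrist view shows the shortest at (278,193), midway between the fingers. The toy car (155,120), the bell (322,320) and the tree are all clear of them.

jog_arm([
  [[-0.1,0,3],[0,0,0],1],
  [[-0.1,0,7],[0,0,0],1],
  [[-0.1,0,11],[0,0,0],1],
  [[-0.1,0,14],[0,0,0],1],
  [[-0.1,0,16.2],[0,0,0],1],
  [[-0.1,0,17.4],[0,0,0],1],
  [[-0.1,0,17.4],[0,0,0],1],
  [[-0.1,0,17.4],[0,0,0],1],
])

```text
clock: 28.0
eef_pos: [441.7, -256.9, 13.3]
tool_rot: [[0.177, 0.984, -0.0], [0.984, -0.177, 0.0], [0.0, -0.0, -1.0]]
wrist_force: [-0.2, -0.1, 0.8]
width: 0.999
```

jog_arm([
  [[0,0,0],[0,0,0],0.62],
  [[0,0,0],[0,0,0],0.55],
  [[0,0,0],[0,0,0],0.48],
  [[0,0,0],[0,0,0],0.4],
  [[0,0,0],[0,0,0],0.32],
  [[0,0,0],[0,0,0],0.22],
  [[0,0,0],[0,0,0],0.12],
  [[0,0,0],[0,0,0],0.12],
  [[0,0,0],[0,0,0],0.12],
])

```text
clock: 28.75
eef_pos: [441.7, -257.4, 14.1]
tool_rot: [[0.177, 0.984, 0.001], [0.984, -0.177, -0.001], [-0.001, 0.001, -1.0]]
wrist_force: [-1.7, 1.6, 10.3]
width: 0.454
```

jog_arm([
  [[0,0,-1],[0,0,0],0.12],
  [[0,0,-3],[0,0,0],0.12],
  [[0,0,-6],[0,0,0],0.12],
  [[0,0,-10],[0,0,0],0.12],
  [[0,0,-14],[0,0,0],0.12],
  [[0,0,-17],[0,0,0],0.12],
  [[0,0,-17],[0,0,0],0.12],
  [[0,0,-17],[0,0,0],0.12],
])

```text
clock: 29.42
eef_pos: [441.7, -257.4, 184.8]
tool_rot: [[0.177, 0.984, 0.003], [0.984, -0.177, -0.002], [-0.002, 0.003, -1.0]]
wrist_force: [0.1, -0.7, -1.9]
width: 0.454
```

```bash
python3 -c "
from h import *
held('shortest',13)"
```

```text
[ 441.68919057 -257.3570604   184.78124112] [ 0.08636733 -0.70004874 -1.90838209] 0.4539490360802053
0.59 [276.8, 290.6] 0.901 offset in tool mm [0.2 0.3 0. ]
shift cm [39.56 16.93 -0.26] rot [-0.001 -0.001 -0.   ]
```

jog_arm([
  [[3,1.3,0],[0,0,0],0.12],
  [[6.5,2.8,0],[0,0,0],0.12],
  [[10,4.3,0],[0,0,0],0.12],
  [[13.5,5.8,0],[0,0,0],0.12],
  [[17,7.3,0],[0,0,0],0.12],
  [[20.5,8.8,0],[0,0,0],0.12],
  [[24,10.3,0],[0,0,0],0.12],
  [[27.5,11.8,0],[0,0,0],0.12],
  [[31,13.3,0],[0,0,0],0.12],
  [[34.5,14.8,0],[0,0,0],0.12],
  [[37.5,16,0],[0,0,0],0.12],
  [[39.5,16.9,0],[0,0,0],0.12],
])

```text
clock: 30.52
eef_pos: [677.7, 104.6, 180.4]
tool_rot: [[0.176, 0.984, -0.003], [0.984, -0.176, 0.0], [-0.0, -0.003, -1.0]]
wrist_force: [0.2, 0.1, -1.1]
width: 0.456
```

jog_arm([
  [[0,0,0],[0,0,0],0.12],
  [[0,0,0],[0,0,0],0.12],
  [[0,0,0],[0,0,0],0.12],
])

```text
clock: 30.77
eef_pos: [676.7, 101.2, 181.2]
tool_rot: [[0.177, 0.984, -0.003], [0.984, -0.177, -0.0], [-0.001, -0.003, -1.0]]
wrist_force: [0.3, -0.2, -1.6]
width: 0.451
```

```bash
python3 -c "
from h import *
held('shortest',14.1);goto(677.0,102.7,28.3)
for n in ('wrist','scene'):
  s=observe();p=snapshot(n);save(p,n[0]+'9')
  print(n,[(round(q['score'],2),np.round(ray(p,np.argwhere(q['region'])[:,::-1].mean(0),14,s),1).tolist(),int(np.sum(q['region']))) for q in trace(p,'pad_a')])"
```

```text
[676.67563344 101.19489349 181.2383516 ] [ 0.32810508 -0.20154587 -1.58467199] 0.45114775115349903
0.64 [276.7, 291.1] 0.935 offset in tool mm [ 0.3  0.6 -0. ]
shift cm [ 0.19 -0.    0.1 ] rot [-0.001  0.    -0.001]
shift cm [ 2.00e-01 -1.00e-02  1.54e+01] rot [-0.001  0.    -0.001]
wrist [(0.71, [676.3, 102.4, 14.0], 3597), (0.46, [639.3, -89.3, 14.0], 207)]
scene [(0.76, [660.0, -82.4, 14.0], 235), (0.71, [678.3, 101.0, 14.0], 782), (0.67, [636.5, -158.3, 14.0], 103), (0.61, [673.1, 10.3, 14.0], 337)]
```

jog_arm([
  [[0.1,0,2],[0,0,0],0.12],
  [[0.1,0,5],[0,0,0],0.12],
  [[0.1,0,8],[0,0,0],0.12],
  [[0.1,0,11],[0,0,0],0.12],
  [[0.1,0,13],[0,0,0],0.12],
  [[0.1,0,14.2],[0,0,0],0.12],
  [[0.1,0,14.8],[0,0,0],0.12],
  [[0.1,0,14.8],[0,0,0],0.12],
  [[0.1,0,14.8],[0,0,0],0.12],
  [[0.1,0,14.8],[0,0,0],0.12],
])

```text
clock: 31.9
eef_pos: [678.7, 102.8, 36.6]
tool_rot: [[0.177, 0.984, 0.003], [0.984, -0.177, 0.0], [0.001, 0.002, -1.0]]
wrist_force: [0.1, 0.7, -1.7]
width: 0.452
```

jog_arm([
  [[0,0,0],[0,0,0],0.12],
  [[0,0,0],[0,0,0],0.12],
])

```text
clock: 32.07
eef_pos: [678.2, 102.8, 36.0]
tool_rot: [[0.177, 0.984, 0.002], [0.984, -0.177, 0.0], [0.0, 0.002, -1.0]]
wrist_force: [0.6, -0.4, -1.6]
width: 0.453
```

jog_arm([
  [[0,-0.05,0.2],[0,0,0],0.12],
  [[0,-0.05,0.4],[0,0,0],0.12],
  [[0,-0.05,0.6],[0,0,0],0.12],
  [[0,-0.05,0.6],[0,0,0],0.12],
  [[0,-0.05,0.6],[0,0,0],0.12],
])

```text
clock: 32.48
eef_pos: [677.1, 102.8, 28.6]
tool_rot: [[0.177, 0.984, -0.0], [0.984, -0.177, -0.0], [-0.0, -0.0, -1.0]]
wrist_force: [-1.0, -0.5, -0.9]
width: 0.452
```

jog_arm([
  [[0,0,0.05],[0,0,0],0.12],
  [[0,0,0.1],[0,0,0],0.12],
  [[0,0,0.1],[0,0,0],0.12],
])

```text
clock: 32.73
eef_pos: [677.3, 102.9, 28.2]
tool_rot: [[0.177, 0.984, 0.0], [0.984, -0.177, 0.0], [0.0, 0.0, -1.0]]
wrist_force: [-0.9, 0.3, 1.7]
width: 0.455
```

jog_arm([
  [[0,0,0.03],[0,0,0],0.12],
  [[0,0,0.03],[0,0,0],0.44],
  [[0,0,0.03],[0,0,0],0.5],
  [[0,0,0.03],[0,0,0],0.6],
  [[0,0,0.03],[0,0,0],0.7],
  [[0,0,0.03],[0,0,0],0.85],
  [[0,0,0.03],[0,0,0],1],
  [[0,0,0.03],[0,0,0],1],
  [[0,0,0.03],[0,0,0],1],
])

```text
clock: 33.48
eef_pos: [677.2, 102.8, 27.6]
tool_rot: [[0.177, 0.984, -0.0], [0.984, -0.177, 0.0], [0.0, -0.0, -1.0]]
wrist_force: [0.3, -0.3, 0.8]
width: 1.004
```

jog_arm([
  [[0,0,-1],[0,0,0],1],
  [[0,0,-3],[0,0,0],1],
  [[0,0,-7],[0,0,0],1],
  [[0,0,-11],[0,0,0],1],
  [[0,0,-15],[0,0,0],1],
  [[0,0,-19],[0,0,0],1],
  [[0,0,-19],[0,0,0],1],
])

```text
clock: 34.07
eef_pos: [680.2, 103.2, 227.8]
tool_rot: [[0.177, 0.984, 0.013], [0.984, -0.177, 0.001], [0.003, 0.013, -1.0]]
wrist_force: [1.4, 1.0, 1.2]
width: 1.0
```

jog_arm([
  [[0,-4,0],[0,0,0],1],
  [[0,-8,0],[0,0,0],1],
  [[0,-12,0],[0,0,0],1],
  [[0,-16,0],[0,0,0],1],
  [[0,-20,0],[0,0,0],1],
  [[0,-24,0],[0,0,0],1],
  [[0,-24,0],[0,0,0],1],
  [[0,-24,0],[0,0,0],1],
])

```text
clock: 34.73
eef_pos: [439.8, 145.7, 218.5]
tool_rot: [[0.176, 0.984, 0.001], [0.984, -0.176, 0.0], [0.0, 0.001, -1.0]]
wrist_force: [1.6, 0.4, 1.2]
width: 1.001
```

Run:
```python
from h import *
for k in H:
    for n in('scene','top'): p,s=find(k,n,zb=14)
save(p,'top10');save(snapshot('scene'),'s10')
a=np.vstack([cv2.imread('pics/top10.png')[130:260,150:460],cv2.imread('pics/s10.png')[130:310,90:400]])
cv2.imwrite('pics/f10.png',cv2.resize(a,None,fx=1.9,fy=1.9))
```

```text
tallest scene [(0.6, array([ 625.6, -181.1]), np.float64(0.918))]
tallest top [(0.6, array([ 626.1, -177.4]), np.float64(0.9))]
second scene [(0.92, array([641.9, -85.3]), np.float64(0.902))]
second top [(0.89, array([642.9, -81.4]), np.float64(0.888))]
third scene [(0.89, array([657.8,   8.9]), np.float64(0.849)), (0.29, array([ 613.3, -192.9]), np.float64(0.584))]
third top [(0.94, array([660.5,  10.4]), np.float64(0.9))]
shortest scene [(0.69, array([678.7, 102.3]), np.float64(0.817)), (0.45, array([624.5, -95.3]), np.float64(0.592))]
shortest top [(0.65, array([678.7, 106.4]), np.float64(0.754))]
```

View pics/f10.png

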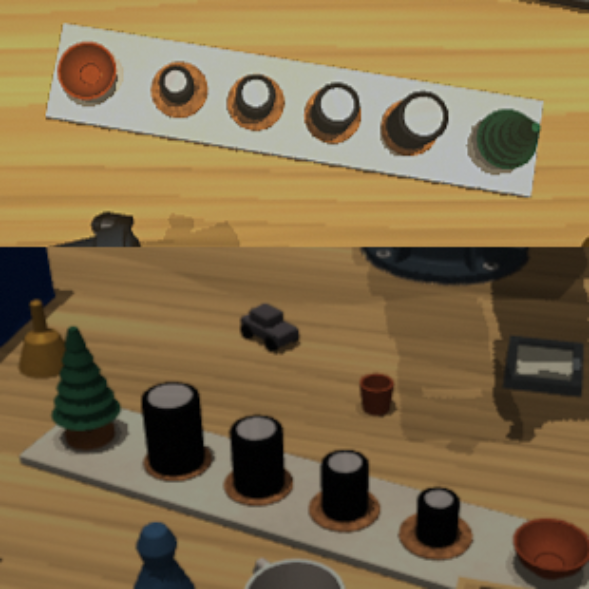

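All four stand upright in descending height from the tree and are centred on their pads. Nothing else has moved, and the arm is clear.

```bash
python3 -c "
from plant import *
print(finish_job())"
```

```text
the job is handed in; nothing more can be done
None
```

I placed all four black candle holders upright on the cork pads in order of height, with the tallest beside the tree and the shortest farthest from it. I handed the job in at about 35 s of the 99 s allowed; no verdict was reported.

- **Setting down:** I lowered each holder slowly until the wrist force showed contact, then opened the gripper. The highest force I read was about 17 N.
- **Last check:** The final top and scene pictures show all four standing in the right order. The arm was clear of them and nothing else appeared to have moved.
- **Centring:** Fits to those pictures put each holder within about 4 mm of its pad's centre, most of them within 2 to 3 mm. The two cameras disagree by up to 4 mm, about what their 2 mm calibration error would explain.
- **False detections:** The networks sometimes also reported a holder where none stood, such as at the tree. These mostly had low scores. I ruled them out against the pictures.

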